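Wedge the hold-down strap tight on a housing

TASK

Clamp the grey housing frame in its fixture: take the wooden wedge and push its thin end straight in under the middle of the raised near edge of the steel strap, until it jams tight and the strap bears firmly on the housing, and leave it jammed there. Push gently with about 10 N and stop there, since a much harder push cracks the housing. Keep the wedge flat on the bench, do not shift the housing, and leave the plain wooden block, the screwdriver and the parts cup where they are.

Things in the scene. Friction and masses are not known exactly. Their poses are not given: they have to be found in the camera images.
- wedge_grip (a point): Loose waxed wooden wedge, 115 mm long, 36 mm wide, flat below: a butt block 25 mm long and 44 mm high at the rear, then a ramp 90 mm long falling from 20 to 4 mm thick at the thin end. Point: centre of the butt, 22 mm above the underside, 12.5 mm ahead of the rear face; x to the thin end, z up. About 90 g. It starts flat on the bench on one side of the fixture, the plain block on the other.
- wedge_tip (a point): Middle of the wedge's thin end, on its underside: 102.5 mm along x from wedge_grip, 22 mm lower. Same axes. It slides on the bench with under 2 N until its ramp meets the edge, then the push grows to 10 N over the next 2 to 8 mm. Sole, ramp and rear face are slippery (friction 0.25). Pushed flat on the bench, from behind, at 8 to 12 N and under 20 mm/s, it stays tight by itself.
- heel_edge (a point): Point on the bench straight below the middle of the strap's near edge. x: level, the way to push the wedge in; y along the edge; z up. The edge is 50 mm long and hangs 9 to 19 mm above the bench, differently each time, so the ramp meets it with 30 to 82 mm of wedge inside. Below the strap the bench is clear for 105 mm in x, 50 mm each way in y. The fixture is under 45 mm high.
- strap: Steel hold-down strap, 144 x 50 x 10 mm, a rocker on a level pin between two posts of the fixture. Origin on the pin, 31 mm above the bench and 85 mm along x from heel_edge. A weak spring keeps its rubber-padded toe (55 mm beyond the pin) lightly on the housing and its heel (85 mm before the pin) raised; raising the heel presses the toe down.
- housing: Loose rectangular frame of grey plastic, 90 x 150 x 10 mm with 14 mm rails, 120 g, lying on the black pad of the fixture with its near rail under the strap's toe. Origin at the centre of its underside.
- spacer_center (a point): Centre of a plain wooden block, 115 x 36 x 20 mm, without a taper; a bystander.
- screwdriver: Black-handled screwdriver lying on the bench, 160 mm long; a bystander.
- parts_cup: Dark steel cup for small parts, 70 mm across and 55 mm high; a bystander. Origin at the centre of its underside.
There are look-alikes about, which are no part of the job. Leave any blue look-alike of the housing alone. What is shaped like the part that bears wedge_grip but yellow is not meant.

How it is judged:
On the way, in this order (a step that is already met when the one before it is completed fails the run):
1. the thin end of the wedge lies under the strap's near edge (x of wedge_tip in the frame of heel_edge above 0.008 m and y of wedge_tip in the frame of heel_edge between -0.018 and 0.018 m and height (world z) of wedge_tip below 0.008 m), for 0.1 s.
2. the strap bears firmly on the housing (contact force between strap and housing above 7 N), for 0.3 s.
At the end, for the whole second after the job is handed in: The wedge is jammed by itself under the strap's near edge: thin end at least 25 mm in, within 18 mm of the edge's middle, within 0.2 rad of straight, flat on the bench (tilt under 0.06 rad); the strap presses the housing with over 6 N, and the housing has moved under 6 mm (contact force between strap and housing above 6 N and x of wedge_tip in the frame of heel_edge above 0.025 m and y of wedge_tip in the frame of heel_edge between -0.018 and 0.018 m and angle between the x axis of wedge_grip and the x axis of heel_edge, either way round below 0.2 rad and angle between wedge_grip's own z axis and vertical below 0.06 rad and distance of housing from where it was at the start of the episode below 0.006 m); the robot touches nothing.
It fails at once if the strap is forced so hard that it cracks the housing (over 26 N) (contact force between strap and housing above 26 N).
It fails at once if the wooden block, the screwdriver or the parts cup is shifted by more than 25 mm (distance of any of spacer_center, screwdriver, parts_cup from where it was at the start of the episode above 0.025 m).
It also fails if it takes over 56 s, if anything falls off the work surface, if the arm or the gripper's body presses on something with over 40 N, if the wrist force passes 120 N, or if a joint passes its speed limit or range.

ROBOT

A 6-joint arm with a two-finger parallel gripper is mounted at the origin on the work surface. World frame = base frame: x ahead of the robot, y to its left, z up, the work surface at z = 0. Lengths are in m, angles in rad, forces in N, time in s.
With the tool pointing down it reaches from about 0.375 to 0.975 m from the base axis. Payload 3.8 kg.
Tool frame: the origin (TCP) lies at the very end of the fingers, on their centre line; the grasp point (between the pads) lies 19 mm behind it; z points along the fingers, y is the line along which they close (so a half turn about z gives the same grasp; the last joint's range is limited). The gripper opens to 85 mm and grips with 20 to 120 N. Pads are 22 mm wide; open, the fingers measure 114 mm over their backs; the gripper's body (76 mm by 85 mm) begins 54 mm behind the grasp point. The pads swing forward as they close: fully open they stand 13 mm farther back than shut.
Start: joints at [-1.302, 0.264, 1.604, -0, 1.274, -0.037], TCP at [0.203, -0.644, 0.231] pointing down, gripper open.
Joint ranges: [-2.63, 2.63], [-0.94, 2.18], [0.31, 2.57], [-1.31, 4.45], [0, 2.66], [-2.55, 2.55]. Speed limits (rad/s): [2.57, 2.57, 3.14, 3.14, 3.14, 3.14].

INTERFACE

Orientations are given as a rotation vector (axis times angle).
In Python, from rig import robot gives the robot as it stands. Calls block until the motion is done:
- robot.goto(position, orientation): joint-space move of the TCP to a pose.
- robot.move_linear(position, rot=None, speed=0.15): straight line of the TCP; rot=None keeps the orientation; speed is the mean speed in m/s.
- robot.move_j(angles): joint-space move.
- robot.grip(opening, effort=None): opening from 0.0 (shut) to 1.0 (fully open); effort is the grip in N (None keeps the last); returns when the fingers have stopped.
- robot.wait(seconds).
- robot.ik(position, orientation): joint angles nearest the present ones, or None.
- robot.get_obs(): the state.
- robot.snapshot(name): name is "scene" or "side" or "wrist"; returns the picture (384x512x3 uint8, red, green, blue); there is no depth.
- robot.camera_model(name): a dict with "intrinsics" (3x3 intrinsics, pixels), "k1" (the pictures are not rectified: a ray, as slopes to the right and down, at radius r is drawn at 1 + k1 r^2 times it, then the intrinsics apply), "extrinsics" (4x4, takes a point from camera to world coordinates). Camera axes: x right, y down, z forward; pixel columns grow to the right and rows downward; lengths in m; the calibration is good to about 2 mm. A picture is of the moment at which its call begins: read the wrist's pose just before it. camera_model takes no time and is no camera call; for the wrist camera it gives the pose at the moment of the call.
A pose or a line that the arm cannot do raises robot.Unreachable and nothing moves.
- robot.close_job(): hands the job in; it is judged then, once.
The state is a dict: "time_s": time; "joint_pos": joint angles; "joint_velocities": joint speeds; "tau": joint torques, N m; "eef_pos": TCP position; "orientation": TCP orientation; "force": force on the tool from outside, world axes, zero at the start; "ft_torque": the same for the moment, N m; "gripper_width": opening from 0.0 (shut) to 1.0 (fully open); "grasp_force": force on a finger pad.
Only numpy, scipy, OpenCV 4.12 (cv2) and the standard library are available. Lean on these libraries where they do the work, as an engineer would, in place of code of your own. Each camera call takes 0.05 s, during which the arm holds its last target. There are 200 camera calls.

## Working session

There is one attempt and no reset: what is moved stays moved. The work goes in short steps, each a Python script; the robot and the scene stay as the last script left them, time stands still between calls to the robot, and variables do not carry over. Pictures are saved under pics/ and viewed, at most 10 in all, crops included, and the job is handed in when it is done.

```bash
ls; mkdir -p pics
python3 - <<'E'
from rig import robot
import cv2, numpy as np
a=[]
for n in ["scene","side"]:
    im=robot.snapshot(n); cv2.imwrite(f"pics/{n}0.png",im[:,:,::-1])
    m=robot.camera_model(n); print(n,m)
o=robot.get_obs(); print(o["time_s"],o["orientation"],o["force"])
E
```

```text
pics
scene {'intrinsics': array([[445.75885906,   0.        , 248.48903185],
       [  0.        , 445.75885906, 189.89419078],
       [  0.        ,   0.        ,   1.        ]]), 'k1': -0.16615143102917976, 'extrinsics': array([[ 0.36391192,  0.58403843, -0.72558061,  1.47219753],
       [ 0.93131513, -0.24056722,  0.27345849, -0.31347519],
       [-0.01484064, -0.775259  , -0.63146911,  0.79643775],
       [ 0.        ,  0.        ,  0.        ,  1.        ]])}
side {'intrinsics': array([[481.81234819,   0.        , 256.28421128],
       [  0.        , 481.81234819, 192.02358607],
       [  0.        ,   0.        ,   1.        ]]), 'k1': -0.05788034504225175, 'extrinsics': array([[-0.66813475, -0.43053362,  0.60682514, -0.24844003],
       [-0.74400088,  0.39498552, -0.53893333,  0.76531966],
       [-0.00765823, -0.81155852, -0.58422095,  0.86779449],
       [ 0.        ,  0.        ,  0.        ,  1.        ]])}
0.1 [-3.10293691e+00 -4.78102863e-01  4.05261345e-04] [-0.36151081 -0.37492747  0.26612105]
```

View pics/scene0.png

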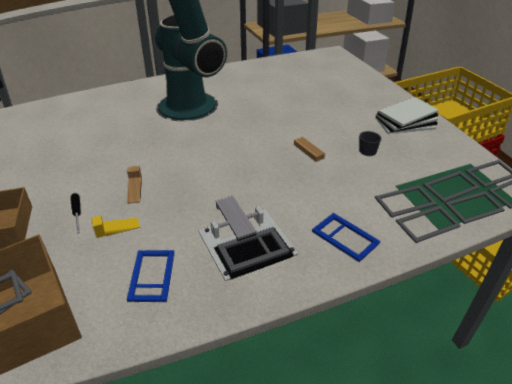

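View pics/side0.png

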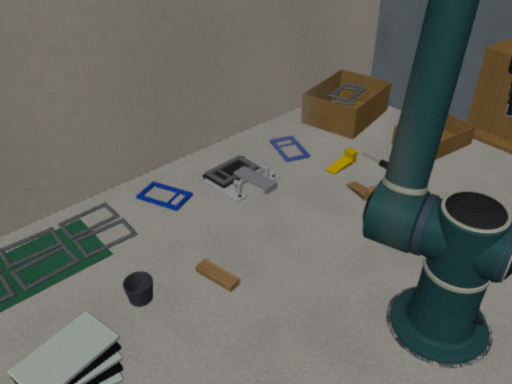

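In the scene view, the candidates are: wooden wedge at (134,185) with its raised butt at (134,172); yellow look-alike at (115,226); plain block at (309,148), which has no butt. The wooden one at (134,185) fits. The strap is at (235,217) and its raised heel, facing the robot, is at about (228,200). I'll get rough coordinates, then look at both from above with the wrist camera.

```bash
cat > h.py <<'E'
from rig import robot
import cv2, numpy as np
from scipy.spatial.transform import Rotation as R
def ray(m,px):
    K=m["intrinsics"];k=m["k1"]
    d=(np.array(px,float)-K[:2,2])/[K[0,0],K[1,1]]
    u=d.copy()
    for _ in range(30): u=d/(1+k*(u@u))
    E=np.array(m["extrinsics"]); v=E[:3,:3]@np.r_[u,1]
    return E[:3,3],v/np.linalg.norm(v)
def onz(m,px,z):
    o,v=ray(m,px); return o+v*(z-o[2])/v[2]
def tri(m1,p1,m2,p2):
    A=np.zeros((3,3));b=np.zeros(3)
    for m,p in((m1,p1),(m2,p2)):
        o,v=ray(m,p);P=np.eye(3)-np.outer(v,v);A+=P;b+=P@o
    return np.linalg.solve(A,b)
def down(yaw):  # tool z down, tool x along yaw
    c,s=np.cos(yaw),np.sin(yaw)
    return R.from_matrix(np.array([[c,s,0],[s,-c,0],[0,0,-1.]])).as_rotvec()
E
python3 - <<'E'
from h import *
m=robot.camera_model("scene")
for n,p,z in [("butt",(134,168),.044),("tip",(136,201),0),("heelL",(217,202),.02),("heelR",(238,197),.02),("toeL",(240,239),.03),("toeR",(259,233),.03),("block",(309,148),.02)]: print(n,onz(m,p,z).round(3))
w=robot.camera_model("wrist"); o=robot.get_obs()
T=np.eye(4);T[:3,:3]=R.from_rotvec(o["orientation"]).as_matrix();T[:3,3]=o["eef_pos"]
print((np.linalg.inv(T)@w["extrinsics"]).round(3),w["intrinsics"].round(0),w["k1"])
E
```

```text
butt [ 0.388 -0.258  0.044]
tip [ 0.483 -0.277  0.   ]
heelL [ 0.596 -0.074  0.02 ]
heelR [ 0.598 -0.015  0.02 ]
toeL [ 0.758 -0.068  0.03 ]
toeR [ 0.756 -0.018  0.03 ]
block [0.459 0.273 0.02 ]
[[-0.001 -0.956 -0.293  0.075]
 [ 1.    -0.001 -0.001 -0.001]
 [ 0.001 -0.293  0.956 -0.143]
 [ 0.     0.     0.     1.   ]] [[329.   0. 255.]
 [  0. 329. 188.]
 [  0.   0.   1.]] -0.047874785666520966
```

Run:
```python
from h import *
import pickle
D={}
for n,p in [("w1",(0.48,-0.268,0.20)),("f1",(0.64,-0.045,0.20)),("f2",(0.56,-0.045,0.20))]:
    robot.goto(p,down(0.)); robot.wait(0.3)
    m=robot.camera_model("wrist"); im=robot.snapshot("wrist")
    D[n]=(m,im); cv2.imwrite(f"pics/{n}.png",cv2.resize(im[:,:,::-1],(768,576),interpolation=cv2.INTER_CUBIC))
pickle.dump(D,open("D.pkl","wb"))
o=robot.get_obs(); print(o["time_s"],o["joint_pos"],o["force"])
```

```text
4.3417 [-1.24481297e-01  7.43414322e-02  1.88295904e+00  1.96611032e-05
  1.18419426e+00  1.44622081e+00] [ 0.30284499 -0.63478677 -0.91133505]
```

View pics/w1.png

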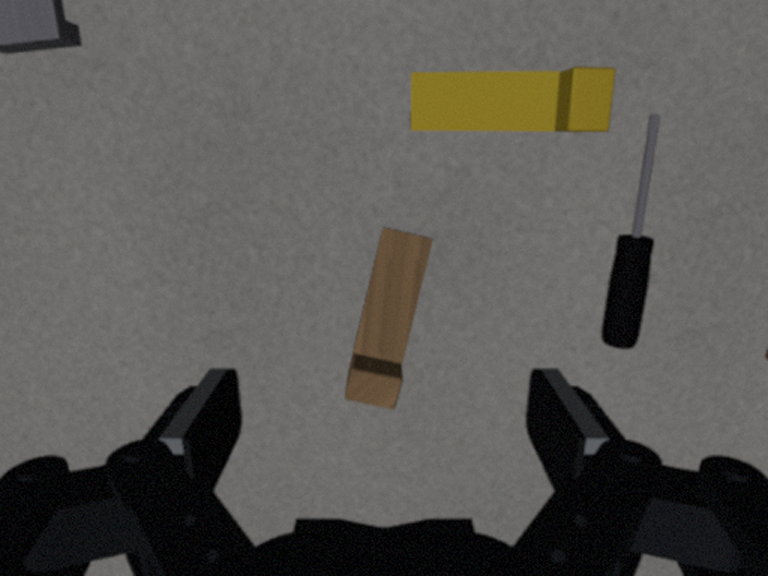

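View pics/f1.png

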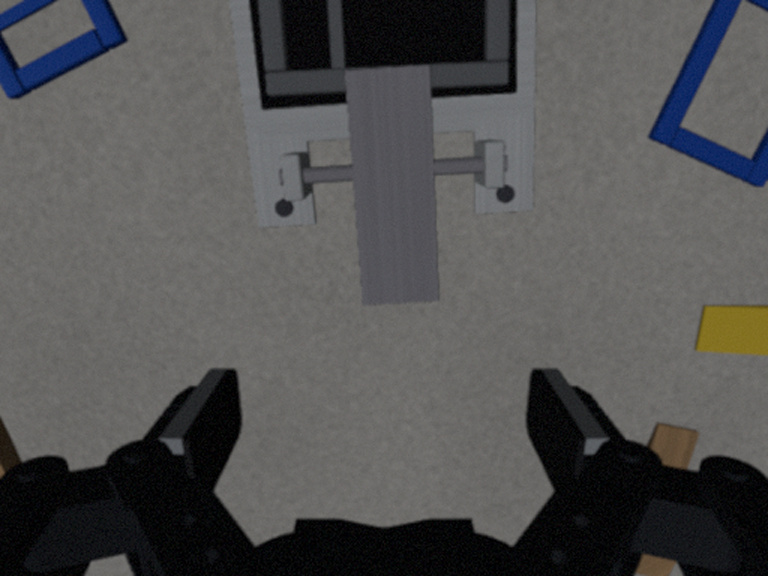

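View pics/f2.png

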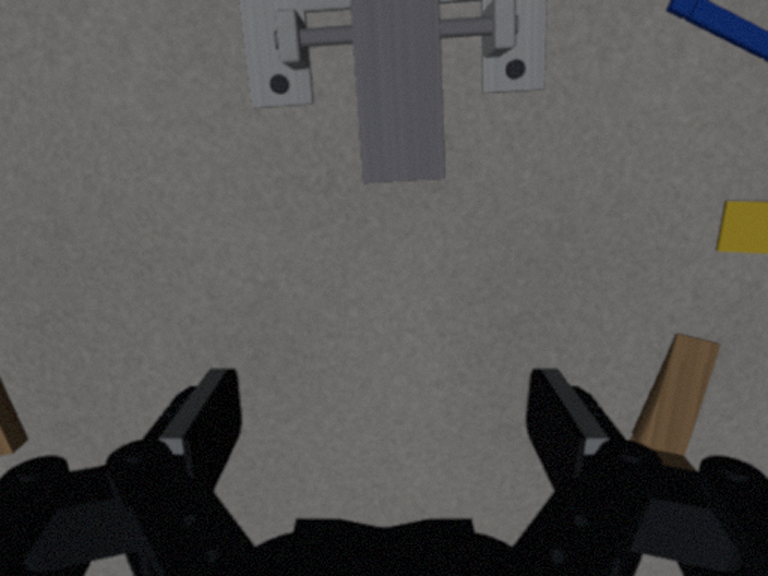

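w1 shows the wooden wedge (brown, raised butt at (372,385), thin end at (384,228)-(432,238)). The yellow look-alike is at (510,100). It confirms the choice. f1 and f2 show the strap heel corners at (364,304)/(439,301) and (364,183)/(444,179).

Run:
```python
from h import *
import pickle
D=pickle.load(open("D.pkl","rb"))
def sub(n,pts):
    g=cv2.GaussianBlur(cv2.cvtColor(D[n][1],cv2.COLOR_RGB2GRAY),(0,0),0.8)
    p=(np.array(pts,np.float32)+.5)/1.5-.5
    q=cv2.cornerSubPix(g,p.reshape(-1,1,2).astype(np.float32).copy(),(4,4),(-1,-1),(3,50,.01)).reshape(-1,2)
    print(n,(q-p).round(1).tolist()); return np.where(np.abs(q-p)<2,q,p)
w=sub("w1",[(384,228),(432,238),(346,400),(395,408)]); m=D["w1"][0]
P=[onz(m,w[i],z) for i,z in enumerate((.004,.004,.044,.044))]; print(np.round(P,4))
t=(P[0]+P[1])/2;r=(P[2]+P[3])/2;d=(t-r)[:2];print("len",np.linalg.norm(d),"yaw",np.arctan2(d[1],d[0]),"widths",np.linalg.norm(P[0]-P[1]),np.linalg.norm(P[2]-P[3]))
print("tip",t,"grip",r[:2]+d/np.linalg.norm(d)*.0125)
a=sub("f1",[(364,304),(439,301),(347,68),(430,66)]);b=sub("f2",[(364,183),(444,179)])
H=[tri(D["f1"][0],a[i],D["f2"][0],b[i]) for i in (0,1)];print("heel",np.round(H,4))
for z in (.02,.025,.03):
  h=[onz(D["f1"][0],a[i],z) for i in(0,1)]+[onz(D["f2"][0],b[i],z) for i in(0,1)]; T=[onz(D["f1"][0],a[i],.065-z*.65+.005) for i in(2,3)]
  hm=(h[0]+h[1])/2;h2=(h[2]+h[3])/2;tm=(T[0]+T[1])/2;dd=tm-hm
  print(z,hm.round(4),h2.round(4),"len",np.linalg.norm(dd),"yaw",np.arctan2(dd[1],dd[0]),"edge yaw",np.arctan2(-(h[0]-h[1])[0],(h[0]-h[1])[1]),"w",np.linalg.norm(h[0]-h[1]))
```

```text
w1 [[-0.6000000238418579, -1.2999999523162842], [0.5, 0.4000000059604645], [-0.800000011920929, -0.699999988079071], [-1.0, 1.0]]
[[ 0.4913 -0.2673  0.004 ]
 [ 0.4824 -0.302   0.004 ]
 [ 0.379  -0.2409  0.044 ]
 [ 0.3708 -0.2743  0.044 ]]
len 0.11516020443133226 yaw -0.2370611109757239 widths 0.03591224929900799 0.03441216998275121
tip [ 0.48684281 -0.28464769  0.004     ] grip [ 0.38705377 -0.26053825]
f1 [[-1.399999976158142, 0.4000000059604645], [0.4000000059604645, -0.699999988079071], [-0.699999988079071, 0.4000000059604645], [-3.0999999046325684, -1.399999976158142]]
f2 [[-0.5, 0.800000011920929], [0.800000011920929, -1.399999976158142]]
heel [[ 0.6043 -0.0312  0.035 ]
 [ 0.6091 -0.0815  0.0399]]
0.02 [ 0.6006 -0.057   0.02  ] [ 0.6051 -0.0574  0.02  ] len 0.1526169466630918 yaw 0.06131019582100315 edge yaw 0.06006652894919926 w 0.053990698446421945
0.025 [ 0.6023 -0.0569  0.025 ] [ 0.6056 -0.0572  0.025 ] len 0.1494832089331758 yaw 0.06051167795052875 edge yaw 0.06006652894920002 w 0.05315666114696626
0.03 [ 0.6041 -0.0567  0.03  ] [ 0.606 -0.057  0.03 ] len 0.1467598103929897 yaw 0.05969808795861291 edge yaw 0.0600665289491987 w 0.05232262384751055
```

```bash
cat >> h.py <<'E'
HE=np.array([.605,-.057]);HY=.058
hx=np.array([np.cos(HY),np.sin(HY)]);hy=np.array([-hx[1],hx[0]])
def hp(x,y,z): return np.r_[HE+hx*x+hy*y,z]
E
python3 - <<'E'
from h import *
g=np.array([.387,-.2605]);yw=-.237
robot.goto(np.r_[g,.09],down(yw)); robot.move_linear(np.r_[g,.006],speed=.12)
robot.grip(0.0,50); o=robot.get_obs(); print(o["gripper_width"],o["grasp_force"],o["time_s"])
robot.move_linear(np.r_[g,.03],speed=.1)
robot.goto(hp(-.1025-.03,0,.03),down(HY)); robot.wait(.3)
m=robot.camera_model("wrist");im=robot.snapshot("wrist");cv2.imwrite("pics/c1.png",cv2.resize(im[:,:,::-1],(768,576)))
import pickle;pickle.dump((m,im),open("c1.pkl","wb"))
cv2.imwrite("pics/s1.png",robot.snapshot("side")[:,:,::-1])
o=robot.get_obs();print(o["time_s"],o["gripper_width"],o["eef_pos"],o["force"])
E
```

```text
0.4169812591793438 50.42007565498352 6.85
8.5083 0.41619586649659546 [ 0.47262044 -0.06545617  0.03004441] [-0.24697702  0.58130969 -0.11820703]
```

View pics/c1.png

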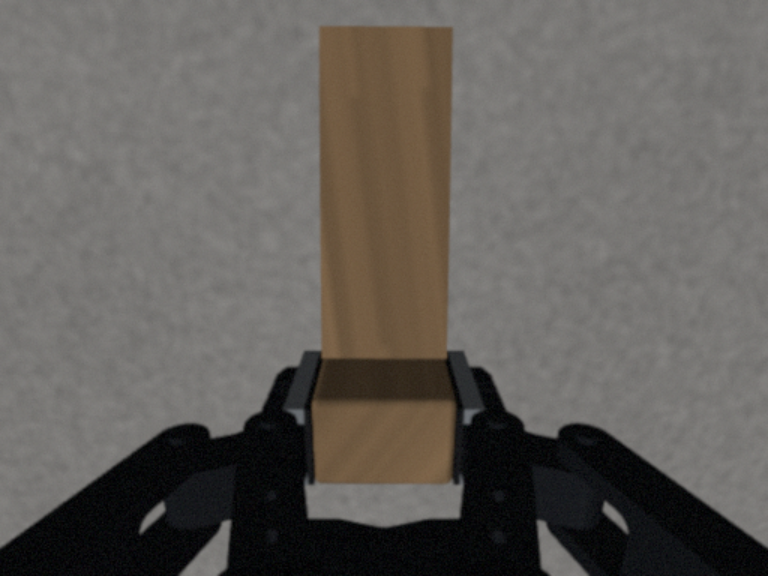

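The wedge is held squarely: butt at (383,430), thin end at (319–452,27). I'll measure the tip, lower the wedge, slide it 15 mm under the edge, release, back off and look.

Run:
```python
from h import *
import pickle
m,im=pickle.load(open("c1.pkl","rb"))
P=[onz(m,((c+.5)/1.5-.5,(27+.5)/1.5-.5),.028) for c in(319,452)]
t=(P[0]+P[1])[:2]/2; d=t-HE; tx,ty=d@hx,d@hy
print("tip in heel frame",tx,ty,"width",np.linalg.norm(P[0]-P[1]))
if not(-.045<tx<-.02 and abs(ty)<.008): raise SystemExit
gx=-.1325; 
robot.move_linear(hp(gx,-ty,.0065),rot=down(HY),speed=.05)
o=robot.get_obs();print("down",o["force"])
robot.move_linear(hp(gx+.015-tx,-ty,.0065),speed=.03)
o=robot.get_obs();print("in",o["force"],o["time_s"])
robot.grip(.75); 
x0=gx+.015-tx
robot.move_linear(hp(x0,-ty,.075),speed=.15)
robot.goto(hp(x0+.0,-ty,.13),down(HY)); robot.wait(.2)
m=robot.camera_model("wrist");im=robot.snapshot("wrist");cv2.imwrite("pics/c2.png",cv2.resize(im[:,:,::-1],(768,576)))
pickle.dump((m,im,x0,ty),open("c2.pkl","wb"))
print(x0,robot.get_obs()["time_s"])
```

```text
tip in heel frame -0.030997276097378894 -0.0010440746621272858 width 0.03579621574304311
down [-2.49619722  0.25538657  6.182831  ]
in [-2.32614671 -0.15880549  6.8314568 ] 10.8083
-0.08650272390262112 12.3917
```

View pics/c2.png

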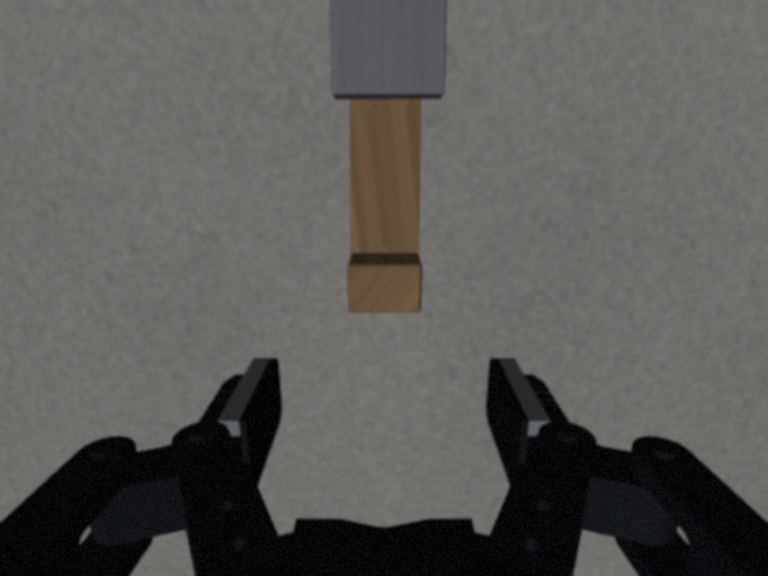

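The wedge lies straight and centred under the strap: wedge columns 350–420, strap columns 333–443. Next I'll push from behind with the fingers shut, watching the force.

```bash
cat > push.py <<'E'
from h import *
import pickle
m,im,x0,ty=pickle.load(open("c2.pkl","rb"))
p=onz(m,((384.5)/1.5-.5,(311.5)/1.5-.5),.044)[:2]-HE; rear=p@hx; print("rear",rear,p@hy,x0-.0125)
y=-ty; x=min(rear,x0-.0125)-.011-.014
robot.goto(hp(x-.005,y,.07),down(HY)); robot.grip(0.0,50)
robot.move_linear(hp(x-.005,y,.009),speed=.1); robot.wait(.2)
b=np.mean([(robot.wait(.02),robot.get_obs()["force"])[1] for _ in range(5)],0)
def push():
    return -np.mean([(robot.wait(.01),robot.get_obs()["force"])[1]-b for _ in range(3)],0)[:2]@hx
f=push();L=[];t0=robot.get_obs()["time_s"]
while f<9.3 and x<.005 and robot.get_obs()["time_s"]<47:
    s=.0015 if f<2.2 else .0006 if f<6 else .0003
    x+=s; robot.move_linear(hp(x,y,.009),speed=.015)
    if f>2.2: robot.wait(.04)
    f=push(); L.append((round(x*1e3,1),round(f,1)))
print(len(L),L[::6],L[-10:],robot.get_obs()["time_s"]-t0,robot.get_obs()["time_s"])
robot.wait(.3);print("held",push())
robot.move_linear(hp(x-.03,y,.009),speed=.05)
robot.move_linear(hp(x-.03,y,.13),speed=.15)
robot.wait(.2)
im=robot.snapshot("wrist");cv2.imwrite("pics/c3.png",cv2.resize(im[:,:,::-1],(768,576)))
print(robot.get_obs()["time_s"])
E
python3 push.py
```

```text
rear -0.0983397751320324 0.0022203785233971237 -0.09900272390262112
61 [(np.float64(-122.5), np.float64(-1.2)), (np.float64(-113.5), np.float64(-0.6)), (np.float64(-104.5), np.float64(-0.5)), (np.float64(-95.5), np.float64(-0.5)), (np.float64(-86.5), np.float64(-0.3)), (np.float64(-77.5), np.float64(-0.1)), (np.float64(-68.5), np.float64(0.0)), (np.float64(-59.5), np.float64(-0.4)), (np.float64(-50.5), np.float64(-0.8)), (np.float64(-45.7), np.float64(7.3)), (np.float64(-43.9), np.float64(9.9))] [(np.float64(-46.9), np.float64(5.9)), (np.float64(-46.3), np.float64(6.3)), (np.float64(-46.0), np.float64(6.6)), (np.float64(-45.7), np.float64(7.3)), (np.float64(-45.4), np.float64(7.9)), (np.float64(-45.1), np.float64(8.1)), (np.float64(-44.8), np.float64(8.7)), (np.float64(-44.5), np.float64(8.9)), (np.float64(-44.2), np.float64(9.0)), (np.float64(-43.9), np.float64(9.9))] 17.525 32.0
held 9.747048289774218
34.2833
```

```bash
sleep 1
```

```text
(no output)
```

View pics/c3.png

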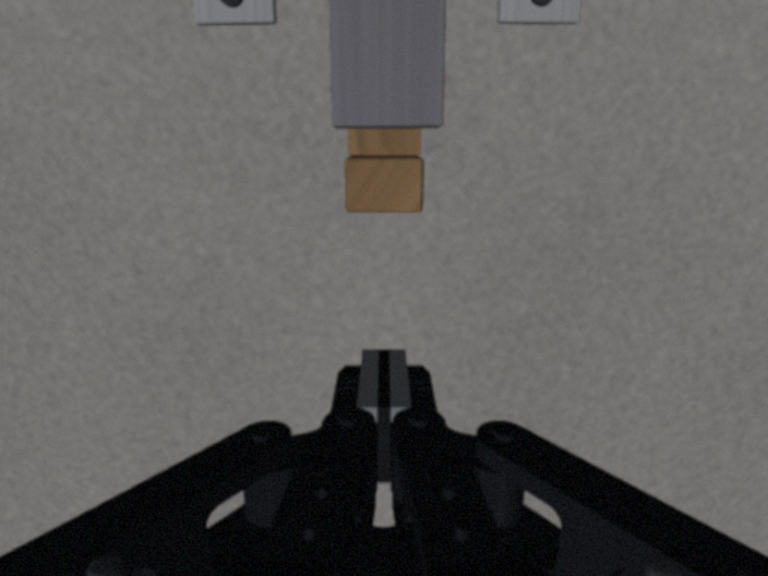

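The wedge is jammed under the strap: butt at (384,184), straight and centred below the strap's edge at row 127. The fingers are clear, and the push ended at about 10 N. I'm handing it in.

```bash
python3 -c "
from rig import robot
print(robot.close_job())"
```

```text
the job is handed in; nothing more can be done
None
```

I jammed the wooden wedge straight and centred under the strap's near edge with a push of about 10 N, backed the gripper clear and handed the job in at about 34 s; the strap's force on the housing and the housing's position were not measured, and no verdict came back.

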